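# Unstack the lab kit onto its shadow pads

### The arm

A 7-joint arm with a two-finger parallel gripper is mounted at the origin on the work surface. World frame = base frame: x ahead of the robot, y to its left, z up, the work surface at z = 0. Lengths are in m, angles in degrees, forces in N, time in s.
With the tool pointing down it reaches from about 0.425 to 0.875 m from the base axis. Payload 4.7 kg.
Tool frame: the origin (TCP) lies between the finger pads; the fingertips stand 22 mm ahead of it and the grasp point (between the pads) lies 3 mm ahead of it (env.tip_reach is the distance from the TCP to the fingertips, in m); z points along the fingers, y is the line along which they close (so a half turn about z gives the same grasp; the last joint's range is limited). The gripper opens to 87 mm and grips with 3 to 60 N. Pads are 19 mm wide; open, the fingers measure 117 mm over their backs; the gripper's body (75 mm by 190 mm) begins 51 mm behind the grasp point.
Start: joints at [68.761, 18.392, -4.016, 83.108, 1.295, 78.541, -3.26], TCP at [0.244, -0.602, 0.245] pointing down, gripper open.
Joint ranges: [-163.93, 163.93], [-17.29, 119.83], [-79.2, 71.16], [3.27, 140.29], [-89.18, 269.18], [5.43, 117.66], [-154.24, 154.24]. Speed limits (degrees/s): [147.25, 147.25, 180, 180, 180, 180, 180].

### API

Orientations are given as [roll, pitch, yaw] about the fixed x, y, z axes, in that order (R = Rz(yaw) Ry(pitch) Rx(roll)).
In Python, from cell import env gives the robot as it stands.
- The arm moves only by the shell command python3 -m creep 'ROWS' [FORCE]. ROWS is JSON, one flat list of numbers, 7 for each row, row after row: the finger opening in mm, from 0 to 87, then the shift along the tool's x, y, z in units of 30 mm (1.0 is 30 mm), then the turn, a rotation vector about the tool's x, y, z in units of 6 degrees (1.0 is 6 degrees). A call has 1 to 12 rows; each row is the pose to reach, as a shift and turn from the pose commanded when the call began, along the tool's axes at that moment; what a row does not reach only later rows make up. A row lasts 1/10 s, in which the tool goes at most 50 mm and 8.59 degrees, less where a joint would pass 70% of its speed; a pose out of reach is approached as far as the arm can. A call with a gripper value outside its range is refused whole. The fingers move at their own pace and stop on an object; FORCE is the grip in N (left out, the last holds). Time passes only in rows, so rows that repeat a pose let the fingers close. It gives the time, the measured TCP pose, the force, the opening and the grip force at its end, in the units of the state.
- env.get_obs(): the state, without advancing time (a new reading comes with each control period).
- env.read_camera(name): name is "scene" or "top" or "wrist"; returns a dict with "color" (420x560x3 uint8, red, green, blue), "depth" (420x560 float32, m along the optical axis (not along the pixel's ray), 0 where there is no reading), "fovy" (degrees; the focal length in pixels is half the picture's height over the tangent of half this angle, whatever the lens; pixels are square), "cx", "cy" (the principal point, pixels), "R" (3x3) and "t" (3): a world point X has camera coordinates R X + t. Camera axes: x right, y down, z forward; pixel columns grow to the right and rows downward; lengths in m; the calibration is good to about 2 mm. A picture is of the moment at which its call begins.
- env.sign_off(): hands the job in; it is judged then, once.
The state is a dict: "time_s": time; "qpos": joint angles; "joint_velocities": joint speeds; "effort": joint torques, N m; "tool_pos": TCP position; "tool_rot": TCP orientation; "force": force on the tool from outside, world axes, zero at the start; "wrist_torque": the same for the moment, N m; "grip_width": finger opening in m; "grasp_force": force on a finger pad.
Only numpy, scipy, OpenCV 4.12 (cv2) and the standard library are available. Lean on these libraries where they do the work, as an engineer would, in place of code of your own. Each camera call takes 0.05 s, during which the arm holds its last target. There are 200 camera calls.

### The job

Someone has piled the lab kit up on the bench: take the stack apart from the top and set the yellow capacitor, the silver heat sink, the blue transformer and the orange multimeter each on the pad that carries its own silhouette, lying flat, square with the silhouette (either way round) and well centred on it. Never let any of them tip over or drop, and leave all four released and at rest.

Things in the scene. Friction and masses are not known exactly. Their poses are not given: they have to be found in the camera images.
- cap_c (a point): The yellow box-shaped film capacitor, 56 x 36 mm and 30 mm high, at the top of the stack at the start, bridging the heat sink and the transformer. The point is its centre, 15 mm above its underside; x along its length, y across its width (the side to grip), z up.
- sink_c (a point): The bare silver aluminium heat sink with fins, 62 x 48 mm and 26 mm high, in the middle layer of the stack, lying on the multimeter beside the transformer (either may be at either end, about 10 mm apart). The point is its centre, 13 mm above its underside; x along its length, y across its width (the side to grip), z up. The fins run along its length; it may be gripped over its outer fins like a solid block.
- xfmr_c (a point): The blue potted transformer, a solid block 62 x 48 mm and 26 mm high, in the middle layer of the stack, lying on the multimeter beside the heat sink. The point is its centre, 13 mm above its underside; x along its length, y across its width (the side to grip), z up.
- meter_c (a point): The orange handheld multimeter with a dark face, 170 x 64 mm and 34 mm high, lying face up on the bench at the bottom of the stack. The point is its centre, 17 mm above its underside; x along its length, y across its width (the side to grip), z up.
- pad_cap_c (a point): Fixed dark grey foam pad, 100 x 84 mm and 4 mm thick, lying on the bench, with a yellow silhouette of the capacitor (56 x 36 mm) at its centre. The point is the silhouette's centre on the pad's top face, 4 mm above the bench; x along the silhouette's length, y across, z up.
- pad_sink_c (a point): Fixed dark grey foam pad, 100 x 84 mm and 4 mm thick, lying on the bench, with a silver silhouette with dark stripes (62 x 48 mm), that of the heat sink, at its centre. Point and axes as for the capacitor's pad.
- pad_xfmr_c (a point): Fixed dark grey foam pad, 100 x 84 mm and 4 mm thick, lying on the bench, with a blue silhouette (62 x 48 mm), that of the transformer, at its centre. Point and axes as for the capacitor's pad.
- pad_meter_c (a point): Fixed dark grey foam pad, 200 x 94 mm and 4 mm thick, lying on the bench, with a plain orange silhouette of the multimeter (170 x 64 mm) at its centre. Point and axes as for the capacitor's pad.
Not all that is in view belongs to the job. What is meant by the part that bears xfmr_c is not brown or turquoise, and is the larger of those in its own colour.

How it is judged:
By the outcome, as a careful person would: the job done as asked, in the order asked, and still so for the second after the job is handed in, with the robot touching nothing.
It also fails if it takes over 134 s, if anything falls off the work surface, if the arm or the gripper's body presses on something with over 40 N, if the wrist force passes 120 N, or if a joint passes its speed limit or range.

## Working session

There is one attempt and no reset: what is moved stays moved. The work goes in short steps, Python scripts to look and compute and a shell command to move; the robot and the scene stay as the last step left them, time stands still between calls to the robot, and variables do not carry over. Pictures are saved under pics/ and viewed, at most 14 in all, crops included, and the job is handed in when it is done.

```bash
mkdir -p pics; ls
cat > h.py <<'E'
import numpy as np, cv2
from cell import env
def cam(n):
    c=env.read_camera(n); c['f']=c['color'].shape[0]/2/np.tan(np.radians(c['fovy'])/2); return c
def save(c,p): cv2.imwrite(p,c['color'][:,:,::-1])
def ray(c,uv,z):
    uv=np.atleast_2d(uv).astype(float); d=np.c_[(uv[:,0]-c['cx'])/c['f'],(uv[:,1]-c['cy'])/c['f'],np.ones(len(uv))]@c['R']
    o=-c['R'].T@c['t']; return o+d*((z-o[2])/d[:,2])[:,None]
def pts(c):
    h,w=c['depth'].shape; v,u=np.mgrid[:h,:w]; z=c['depth']
    P=np.stack([(u-c['cx'])/c['f']*z,(v-c['cy'])/c['f']*z,z],-1); return (P-c['t'])@c['R']
E
python3 - <<'E'
from h import *
for n in ('scene','top','wrist'):
    c=cam(n); save(c,f'pics/{n}0.png'); print(n,c['f'],c['cx'],c['cy'],(-c['R'].T@c['t']).round(3),c['R'].round(2).tolist())
o=env.get_obs(); print(o['tool_pos'],o['tool_rot'],o['grip_width'],o['force'])
E
```

```text
pics
scene 407.482735072678 283.42574013476116 219.4505802450127 [0.788 0.665 0.769] [[-0.86, 0.51, -0.01], [0.36, 0.6, -0.72], [-0.36, -0.62, -0.7]]
top 543.4970119430485 280.5302057385964 205.7918755032156 [0.216 0.062 1.543] [[0.02, -1.0, 0.01], [-0.99, -0.02, -0.14], [0.14, -0.0, -0.99]]
wrist 293.30190617594644 278.43468839026417 206.84884307751096 [ 0.313 -0.575  0.383] [[0.38, -0.93, -0.0], [-0.89, -0.36, 0.27], [-0.25, -0.1, -0.96]]
[ 0.24379933 -0.60213867  0.24371341] [-1.79917636e+02  3.50631683e-03  2.20455610e+01] 0.08680643803844355 [ 0.31599255 -0.1206574   0.26774171]
```

View pics/top0.png

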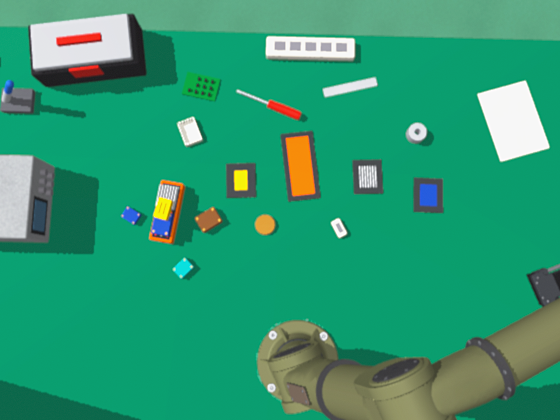

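View pics/scene0.png

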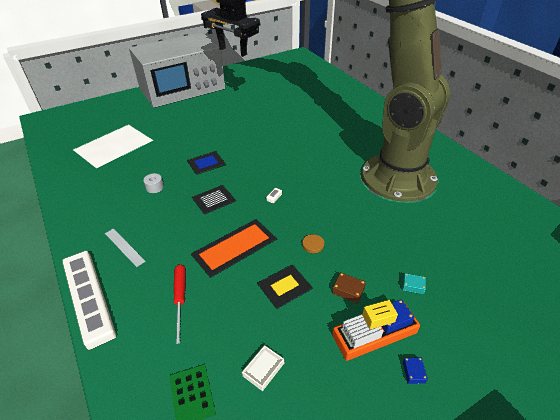

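Top view: the stack is at about (167,212), with the cap at (163,208), the sink at its upper end and the transformer at its lower end. The pads are cap (240,180), meter (300,166), sink (368,177) and xfmr (428,195). The scene view agrees. The loose small blue, brown and turquoise blocks are decoys.

```bash
cat >> h.py <<'E'
def mask(c,name):
    h=cv2.cvtColor(c['color'],cv2.COLOR_RGB2HSV); H,S,V=[h[...,i].astype(int) for i in range(3)]
    if name=='yellow': m=(H>=22)&(H<=34)&(S>140)&(V>110)
    if name=='orange': m=(H>=5)&(H<=19)&(S>170)&(V>140)
    if name=='blue': m=(H>=108)&(H<=130)&(S>140)&(V>60)
    if name=='dark': m=(S<90)&(V<85)
    if name=='bright': m=(S<70)&(V>110)
    return m.astype(np.uint8)*255
def rects(c,m,z,amin=30,close=0):
    if close: m=cv2.morphologyEx(m,cv2.MORPH_CLOSE,np.ones((close,close),np.uint8))
    out=[]
    for k in cv2.findContours(m,cv2.RETR_EXTERNAL,cv2.CHAIN_APPROX_NONE)[0]:
        if cv2.contourArea(k)<amin: continue
        p=ray(c,k[:,0],z)[:,:2]
        (x,y),(a,b),t=cv2.minAreaRect((p*1000).astype(np.float32))
        if a<b: a,b,t=b,a,t+90
        t=(t+90)%180-90
        out.append((k[:,0].mean(0).round(),round(x,1),round(y,1),round(a,1),round(b,1),round(t,1)))
    return out
E
python3 - <<'E'
from h import *
c=cam('top')
for n,z in (('yellow',.004),('yellow',.09),('orange',.004),('orange',.034),('blue',.004),('blue',.06),('dark',.004)):
    print(n,z); [print('  ',r) for r in rects(c,mask(c,n),z) if 100<r[0][0]<460]
E
```

```text
yellow 0.004
   (array([163., 208.]), 414.5, 395.9, 58.9, 44.2, -12.7)
   (array([240., 180.]), 502.0, 176.5, 58.6, 37.4, 2.0)
yellow 0.09
   (array([163., 208.]), 403.4, 377.2, 55.6, 41.7, -12.7)
   (array([240., 180.]), 486.1, 170.2, 55.3, 35.3, 2.0)
orange 0.004
   (array([265., 224.]), 376.4, 104.0, 51.5, 48.4, 1.5)
   (array([171., 213.]), 406.3, 383.8, 174.0, 67.9, -8.7)
   (array([300., 165.]), 549.4, 6.4, 172.4, 66.0, 7.8)
orange 0.034
   (array([265., 224.]), 373.3, 103.2, 50.5, 47.4, 1.5)
   (array([171., 213.]), 402.6, 377.5, 170.6, 66.5, -8.7)
   (array([300., 165.]), 542.9, 7.5, 169.0, 64.7, 7.8)
blue 0.004
   (array([164., 225.]), 370.8, 394.8, 63.6, 51.0, -8.4)
   (array([132., 215.]), 392.9, 485.3, 45.9, 32.8, 59.8)
   (array([428., 195.]), 472.8, -363.0, 62.6, 46.1, -0.7)
blue 0.06
   (array([164., 225.]), 365.2, 382.7, 61.3, 49.1, -8.4)
   (array([132., 215.]), 386.5, 469.9, 44.2, 31.6, 59.8)
   (array([428., 195.]), 463.5, -347.5, 60.4, 44.4, -0.7)
dark 0.004
   (array([433., 370.]), -19.5, -372.8, 59.3, 35.2, -4.2)
   (array([395., 370.]), -16.4, -266.4, 141.1, 35.4, -67.7)
   (array([329., 377.]), -48.6, -81.4, 186.8, 145.8, -19.0)
   (array([294., 345.]), 49.0, 23.2, 116.6, 51.9, -69.2)
   (array([428., 195.]), 471.5, -361.6, 93.2, 80.4, 1.0)
   (array([241., 181.]), 501.8, 175.2, 94.1, 80.3, 2.1)
   (array([368., 177.]), 521.2, -188.5, 93.1, 79.7, 3.0)
   (array([300., 166.]), 548.5, 5.5, 194.8, 90.9, 7.8)
```

```bash
cat >> h.py <<'E'
from scipy.spatial.transform import Rotation as Ro
def go(x,y,z,yaw,frm=None):
    "units for a move to x,y,z (m) with the tool down at yaw; frm: start (x,y,z,yaw), default the state"
    if frm is None:
        o=env.get_obs(); p=np.array(o['tool_pos']); r=Ro.from_euler('xyz',o['tool_rot'],degrees=True)
    else: p=np.array(frm[:3]); r=Ro.from_euler('xyz',[180,0,frm[3]],degrees=True)
    g=Ro.from_euler('xyz',[180,0,yaw],degrees=True)
    print('units',(r.inv().apply(np.array([x,y,z])-p)/.03).round(3),(np.degrees((r.inv()*g).as_rotvec())/6).round(3))
E
python3 -c "
from h import *
go(.42,-.27,.245,0)"
python3 -m creep '[87,9.59,-8.06,0,0,0,3.67,87,9.59,-8.06,0,0,0,3.67,87,9.59,-8.06,0,0,0,3.67,87,9.59,-8.06,0,0,0,3.67,87,9.59,-8.06,0,0,0,3.67,87,9.59,-8.06,0,0,0,3.67,87,9.59,-8.06,0,0,0,3.67,87,9.59,-8.06,0,0,0,3.67,87,9.59,-8.06,0,0,0,3.67,87,9.59,-8.06,0,0,0,3.67,87,9.59,-8.06,0,0,0,3.67,87,9.59,-8.06,0,0,0,3.67]'
cat > look.py <<'E'
import sys; from h import *
c=cam('wrist'); save(c,sys.argv[1])
for a in sys.argv[2:]:
    n,z=a.split(':'); print(n,z); [print('  ',r) for r in rects(c,mask(c,n),float(z),200)]
E
python3 look.py pics/w1.png blue:.004 dark:.004
```

```text
units [ 9.599 -8.06  -0.029] [-1.100e-02  3.000e-03  3.675e+00]
time_s: 1.4
tool_pos: [0.419, -0.2718, 0.2444]
tool_rot: [180.0, 0.0, -0.1]
force: [-0.7, -0.5, -0.6]
grip_width: 0.0873
grasp_force: 0.0
blue .004
   (array([353., 141.]), 472.8, -366.8, 62.5, 48.6, -0.9)
dark .004
   (array([249., 351.]), 175.6, -273.5, 944.1, 321.2, 89.8)
   (array([467., 286.]), 271.6, -547.0, 290.8, 127.7, -88.9)
   (array([370., 258.]), 319.7, -409.9, 71.6, 47.4, 89.9)
   (array([186., 258.]), 320.4, -133.4, 70.2, 47.4, 89.9)
   (array([358., 147.]), 472.6, -366.6, 96.0, 81.7, -0.7)
```

View pics/w1.png

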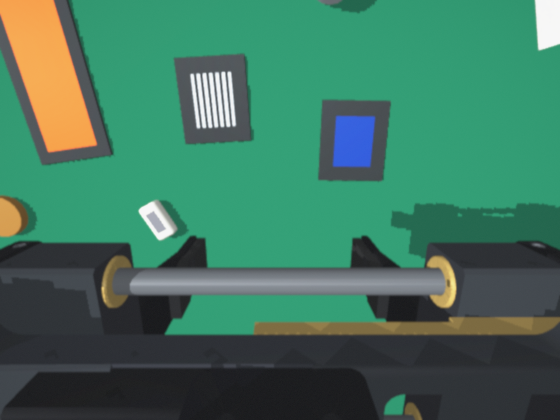

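The view shows the sink pad at about (213,99), the transformer pad at (354,141), and the meter pad at upper left. Next I move to the stack.

```bash
python3 -m creep '[87,1.03,-9.07,0,0,0,0,87,1.03,-9.07,0,0,0,0,87,1.03,-9.07,0,0,0,0,87,1.03,-9.07,0,0,0,0,87,1.03,-9.07,0,0,0,0,87,1.03,-9.07,0,0,0,0,87,1.03,-9.07,0,0,0,0]' | head -2
python3 -m creep '[87,-3.6,-12.3,0,0,0,1.5,87,-3.6,-12.3,0,0,0,1.5,87,-3.6,-12.3,0,0,0,1.5,87,-3.6,-12.3,0,0,0,1.5,87,-3.6,-12.3,0,0,0,1.5,87,-3.6,-12.3,0,0,0,1.5,87,-3.6,-12.3,0,0,0,1.5,87,-3.6,-12.3,0,0,0,1.5,87,-3.6,-12.3,0,0,0,1.5,87,-3.6,-12.3,0,0,0,1.5,87,-3.6,-12.3,0,0,0,1.5]' 
python3 look.py pics/w2.png yellow:.09 blue:.06 orange:.034
```

```text
time_s: 2.15
tool_pos: [0.4509, 0.0054, 0.2449]
time_s: 3.25
tool_pos: [0.3441, 0.3685, 0.2441]
tool_rot: [179.9, -0.0, -9.2]
force: [0.6, -0.3, -0.8]
grip_width: 0.087
grasp_force: 0.0
yellow .09
   (array([262., 140.]), 405.7, 375.0, 54.4, 36.4, -13.1)
   (array([424.,  24.]), 482.7, 214.3, 42.1, 28.7, 2.9)
blue .06
   (array([267., 180.]), 368.6, 380.9, 62.6, 45.5, -8.9)
   (array([185., 161.]), 395.7, 463.6, 40.5, 31.3, 60.2)
orange .034
   (array([269., 140.]), 404.5, 375.7, 166.5, 61.6, -8.7)
```

View pics/w2.png

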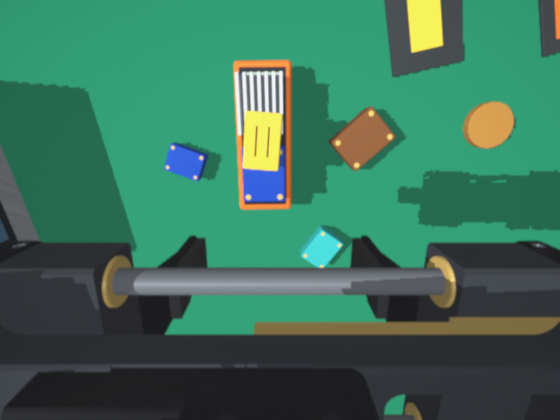

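The cap is centred at pixel (262,140), the transformer at (267,180) and the sink above them. Sizes match, so I grasp the cap.

```bash
python3 -c "
from h import *
go(.405,.3755,.12,-13); go(.405,.3755,.086,-13)"
```

```text
units [ 1.964 -0.558  4.143] [ 0.013 -0.007  0.632]
units [ 1.963 -0.56   5.276] [ 0.013 -0.007  0.632]
```

```bash
python3 -m creep '[87,1.96,-0.56,3,0,0,0.63,87,1.96,-0.56,3,0,0,0.63,87,1.96,-0.56,3,0,0,0.63,87,1.96,-0.56,4.14,0,0,0.63,87,1.96,-0.56,4.6,0,0,0.63,87,1.96,-0.56,5,0,0,0.63,87,1.96,-0.56,5.28,0,0,0.63,87,1.96,-0.56,5.28,0,0,0.63]'
python3 -m creep '[45,0,0,0,0,0,0,45,0,0,0,0,0,0,38,0,0,0,0,0,0,38,0,0,0,0,0,0,34,0,0,0,0,0,0,30,0,0,0,0,0,0,25,0,0,0,0,0,0,25,0,0,0,0,0,0,25,0,0,0,0,0,0]' 15
```

```text
time_s: 4.1
tool_pos: [0.4034, 0.3775, 0.0862]
tool_rot: [180.0, -0.0, -12.8]
force: [-0.3, 0.1, 0.5]
grip_width: 0.0867
grasp_force: 0.0
time_s: 5.0
tool_pos: [0.4031, 0.3778, 0.086]
tool_rot: [180.0, 0.0, -12.8]
force: [-0.3, -1.6, 1.0]
grip_width: 0.0357
grasp_force: 15.0
```

```bash
python3 -m creep '[25,0,0,-0.3,0,0,0,25,0,0,-0.8,0,0,0,25,0,0,-1.6,0,0,0,25,0,0,-2.4,0,0,0,25,0,0,-3.2,0,0,0,25,0,0,-3.8,0,0,0,25,0,0,-3.8,0,0,0]' 20
python3 -c "
from h import *
go(.435,.176,.2,2)"
```

```text
time_s: 5.7
tool_pos: [0.4046, 0.3799, 0.2044]
tool_rot: [-179.7, -0.3, -12.7]
force: [0.6, 1.0, -0.6]
grip_width: 0.036
grasp_force: 20.0
units [2.488 6.407 0.119] [-0.051 -0.049 -2.457]
```

```bash
python3 -m creep '[25,0.5,1.2,0.1,0,0,-0.5,25,1,2.4,0.1,0,0,-1,25,1.4,3.7,0.1,0,0,-1.4,25,1.9,4.9,0.1,0,0,-1.9,25,2.3,5.8,0.1,0,0,-2.3,25,2.5,6.4,0.1,0,0,-2.46,25,2.5,6.4,0.1,0,0,-2.46,25,2.5,6.4,0.1,0,0,-2.46]' 20
python3 look.py pics/w3.png yellow:.004 dark:.004 orange:.004
```

```text
time_s: 6.5
tool_pos: [0.4336, 0.1748, 0.1969]
tool_rot: [-180.0, 0.0, 2.0]
force: [-0.0, 0.6, -0.4]
grip_width: 0.0357
grasp_force: 20.0
yellow .004
   (array([278., 305.]), 281.7, 169.2, 85.1, 31.3, -88.0)
   (array([278., 242.]), 376.6, 172.6, 87.5, 79.1, -88.0)
   (array([282., 129.]), 502.7, 173.4, 56.6, 36.0, 3.0)
dark .004
   (array([390., 277.]), 339.6, 31.8, 214.1, 104.1, -63.0)
   (array([239., 329.]), 230.9, 166.2, 826.1, 282.5, -88.0)
   (array([325., 257.]), 358.6, 108.7, 41.5, 37.6, 2.0)
   (array([229., 258.]), 343.8, 230.0, 63.9, 34.7, -39.6)
   (array([452., 116.]), 540.4, 1.8, 178.2, 92.0, 7.5)
orange .004
   (array([112., 175.]), 425.8, 382.2, 127.0, 80.1, -8.6)
   (array([444.,  83.]), 550.0, 2.8, 170.2, 64.2, 7.8)
```

View pics/w3.png

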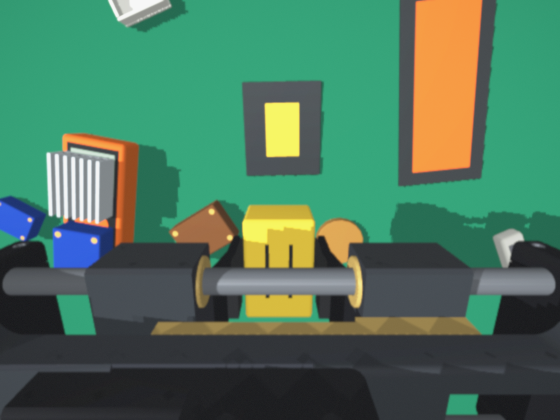

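The pad is at (282,129) and the held cap's front is at x 244–315, rows 206–222. I use the held cap to check the camera-to-tool bias.

```bash
cat > held.py <<'E'
import sys; from h import *
# bottom-front edge of a held part in tool axes: colour, z of underside
c=cam('wrist'); o=env.get_obs(); p=np.array(o['tool_pos']); R=Ro.from_euler('xyz',o['tool_rot'],degrees=True)
m=mask(c,sys.argv[1]); dz=float(sys.argv[2])
k=[k for k in cv2.findContours(m[190:],cv2.RETR_EXTERNAL,cv2.CHAIN_APPROX_NONE,offset=(0,190))[0] if cv2.contourArea(k)>200]
k=np.vstack(k)[:,0]; r0=k[:,1].min(); 
for r in range(r0,r0+22,3):
    e=k[k[:,1]==r][:,0]
    if len(e)<2: continue
    uv=[[e.min(),r],[e.max(),r]]
    print(r,uv, *[(R.inv().apply(ray(c,uv,p[2]-d)-p)[:,:2]*1000).round(1).tolist() for d in (dz,dz-float(sys.argv[3]))])
print(p)
E
python3 held.py yellow .026 .030; python3 -c "
from h import *
c=cam('wrist'); p=pts(c); print((p[212,280]*1000).round(),(p[130,282]*1000).round(), p[270,250:310:10].round(3).tolist())"
```

```text
206 [[np.int32(250), 206], [np.int32(307), 206]] [[28.8, -16.0], [28.8, 17.4]] [[37.2, -13.0], [37.1, 14.4]]
209 [[np.int32(248), 209], [np.int32(308), 209]] [[27.0, -17.3], [27.0, 18.0]] [[35.7, -14.0], [35.6, 14.9]]
212 [[np.int32(247), 212], [np.int32(310), 212]] [[25.2, -17.9], [25.1, 19.2]] [[34.1, -14.5], [34.1, 15.9]]
215 [[np.int32(245), 215], [np.int32(311), 215]] [[23.3, -19.2], [23.3, 19.9]] [[32.6, -15.6], [32.6, 16.4]]
218 [[np.int32(244), 218], [np.int32(312), 218]] [[21.5, -19.8], [21.4, 20.5]] [[31.1, -16.1], [31.1, 16.9]]
221 [[np.int32(243), 221], [np.int32(313), 221]] [[19.6, -20.5], [19.5, 21.2]] [[29.6, -16.6], [29.5, 17.5]]
224 [[np.int32(242), 224], [np.int32(314), 224]] [[17.7, -21.1], [17.7, 21.8]] [[28.0, -17.2], [28.0, 18.0]]
227 [[np.int32(242), 227], [np.int32(314), 227]] [[15.8, -21.2], [15.8, 21.9]] [[26.5, -17.2], [26.4, 18.1]]
[0.43346847 0.17576628 0.19696304]
[464. 176. 188.] [503. 174.   3.] [[0.467, 0.185, 0.26], [0.467, 0.182, 0.259], [0.468, 0.179, 0.26], [0.467, 0.176, 0.259], [0.467, 0.173, 0.259], [0.468, 0.17, 0.26]]
```

```bash
python3 -c "
from h import *
go(.5023,.1744,.06,2.5)"
```

```text
units [2.29  0.132 4.566] [-0.003  0.002 -0.061]
```

```bash
python3 -m creep '[25,0.8,0.05,1.2,0,0,-0.02,25,1.6,0.1,2.2,0,0,-0.04,25,2.1,0.13,3,0,0,-0.06,25,2.29,0.13,3.7,0,0,-0.06,25,2.29,0.13,4.3,0,0,-0.06,25,2.29,0.13,4.57,0,0,-0.06,25,2.29,0.13,4.57,0,0,-0.06,25,2.29,0.13,4.57,0,0,-0.06,25,2.29,0.13,4.57,0,0,-0.06,25,2.29,0.13,4.57,0,0,-0.06]' 20
python3 -c "
from h import *
print(env.get_obs()['tool_pos']);go(.5023,.1744,.0305,2.5)"
```

```text
time_s: 7.65
tool_pos: [0.5034, 0.1731, 0.0611]
tool_rot: [-180.0, -0.1, 2.4]
force: [0.4, 0.7, -0.4]
grip_width: 0.0358
grasp_force: 20.0
[0.50339901 0.1731233  0.06114063]
units [-0.037 -0.044  1.021] [-0.004 -0.019 -0.02 ]
```

```bash
python3 -m creep '[25,-0.03,-0.03,0.3,0,0,0,25,-0.03,-0.03,0.6,0,0,0,25,-0.03,-0.03,0.8,0,0,0,25,-0.03,-0.03,0.92,0,0,0,25,-0.03,-0.03,0.97,0,0,0,25,-0.03,-0.03,1.0,0,0,0,25,-0.03,-0.03,1.0,0,0,0,25,-0.03,-0.03,1.0,0,0,0]' 20
```

```text
time_s: 8.45
tool_pos: [0.5022, 0.1738, 0.0302]
tool_rot: [-180.0, -0.1, 2.4]
force: [-0.4, -0.4, -1.1]
grip_width: 0.0361
grasp_force: 20.0
```

```bash
for i in 1 ; do python3 -m creep '[25,0,0,0.025,0,0,0,25,0,0,0.025,0,0,0]' 20|egrep 'pos|force'; python3 -m creep '[25,0,0,0.025,0,0,0,25,0,0,0.025,0,0,0]' 20|egrep 'pos|force'; done
```

```text
tool_pos: [0.5022, 0.1738, 0.03]
force: [-1.4, -0.5, 5.3]
grasp_force: 20.0
tool_pos: [0.5022, 0.1738, 0.03]
force: [-3.5, 0.1, 10.6]
grasp_force: 20.0
```

```bash
python3 -m creep '[38,0,0,-0.03,0,0,0,42,0,0,-0.03,0,0,0,60,0,0,-0.03,0,0,0,87,0,0,-0.03,0,0,0,87,0,0,-0.03,0,0,0,87,0,0,-0.5,0,0,0,87,0,0,-1.5,0,0,0,87,-2.3,0,-3,0,0,0,87,-2.3,0,-4.5,0,0,0,87,-2.3,0,-5.6,0,0,0,87,-2.3,0,-5.6,0,0,0,87,-2.3,0,-5.6,0,0,0]'
python3 look.py pics/w4.png yellow:.034 dark:.004
```

```text
time_s: 10.05
tool_pos: [0.4337, 0.1712, 0.1991]
tool_rot: [-179.9, -0.3, 2.4]
force: [0.5, 0.1, -0.3]
grip_width: 0.0869
grasp_force: 0.0
yellow .034
   (array([279., 129.]), 503.8, 173.5, 55.5, 36.4, 2.4)
dark .004
   (array([465., 285.]), 325.1, -75.1, 254.9, 112.0, -86.2)
   (array([371., 258.]), 361.8, 45.4, 65.4, 41.6, -87.6)
   (array([186., 258.]), 352.2, 290.4, 65.4, 42.9, -87.6)
   (array([228., 326.]), 290.1, 164.2, 827.3, 400.0, -87.6)
   (array([300., 147.]), 493.0, 154.5, 75.1, 48.2, 2.4)
   (array([438.,  94.]), 545.6, 2.7, 189.6, 93.0, 7.8)
```

View pics/w4.png

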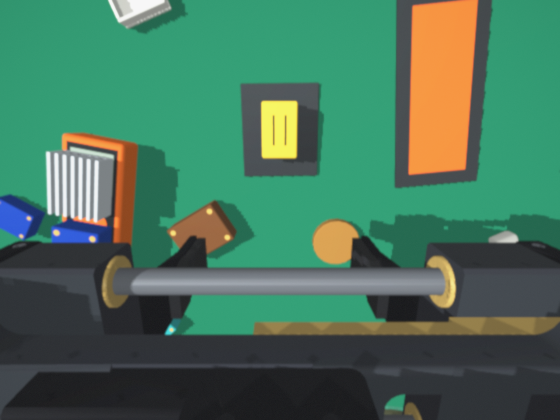

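The cap sits centred on its pad at (279,129). Back to the stack.

```bash
python3 -c "
from h import *
go(.345,.375,.22,-9)"
```

```text
units [-2.645 -6.923 -0.758] [-0.002 -0.013  1.894]
```

```bash
python3 -m creep '[87,-2.65,-6.9,-0.75,0,0,1.9,87,-2.65,-6.9,-0.75,0,0,1.9,87,-2.65,-6.9,-0.75,0,0,1.9,87,-2.65,-6.9,-0.75,0,0,1.9,87,-2.65,-6.9,-0.75,0,0,1.9,87,-2.65,-6.9,-0.75,0,0,1.9,87,-2.65,-6.9,-0.75,0,0,1.9,87,-2.65,-6.9,-0.75,0,0,1.9]'
python3 look.py pics/w5.png blue:.06 orange:.034 bright:.06
python3 - <<'E'
from h import *
c=cv2.imread('pics/w5.png'); cv2.imwrite('pics/w5c.png',cv2.resize(c[30:240,150:350],None,fx=2.8,fy=2.8))
E
```

```text
time_s: 10.9
tool_pos: [0.3455, 0.3725, 0.2177]
tool_rot: [179.9, 0.1, -9.2]
force: [-0.4, -0.7, 0.3]
grip_width: 0.0874
grasp_force: 0.0
blue .06
   (array([265., 180.]), 368.3, 381.3, 62.6, 45.3, -8.7)
   (array([181., 164.]), 396.1, 462.9, 40.1, 31.3, 60.1)
orange .034
   (array([266., 142.]), 404.4, 376.0, 34.6, 10.5, 80.8)
   (array([271., 141.]), 404.8, 375.6, 165.9, 62.0, -8.7)
bright .06
   (array([247., 283.]), 254.1, 426.4, 260.2, 28.0, 80.8)
   (array([415., 276.]), 232.4, 233.7, 65.6, 10.0, 84.2)
   (array([263., 102.]), 441.9, 372.9, 64.1, 49.0, -8.7)
```

View pics/w5c.png

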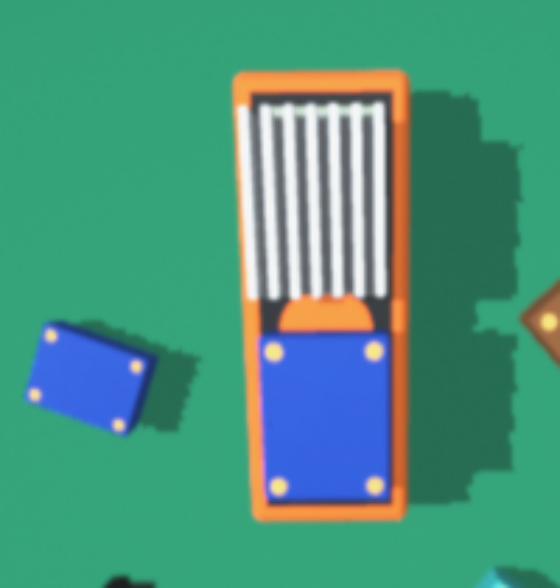

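The crop shows the sink (upper) and transformer (lower) parallel to the meter, and sizes match. Sink next.

```bash
python3 -c "
from h import *
go(.4412,.3732,.0593,-8.8)"
```

```text
units [ 3.143 -0.542  5.287] [ 0.02   0.008 -0.065]
```

```bash
python3 -m creep '[87,3.14,-0.54,1.5,0,0,-0.06,87,3.14,-0.54,3,0,0,-0.06,87,3.14,-0.54,4,0,0,-0.06,87,3.14,-0.54,4,0,0,-0.06,87,3.14,-0.54,4,0,0,-0.06,87,3.14,-0.54,4,0,0,-0.06]'
python3 -c "
from h import *
go(.4412,.3732,.0593,-8.8)"
```

```text
time_s: 11.55
tool_pos: [0.4404, 0.3762, 0.1007]
tool_rot: [-179.9, -0.0, -8.7]
force: [-0.1, 1.5, 0.6]
grip_width: 0.0871
grasp_force: 0.0
units [0.04  0.098 1.38 ] [-0.014 -0.008  0.023]
```

```bash
for i in 1 2 3; do python3 -m creep '[87,0,0,0,0,0,0]' | grep pos;done
```

```text
tool_pos: [0.4407, 0.377, 0.1018]
tool_pos: [0.4407, 0.3768, 0.1014]
tool_pos: [0.4406, 0.3763, 0.1006]
```

```bash
python3 -m creep '[87,0.02,0.09,0.5,0,0,0,87,0.02,0.09,1,0,0,0,87,0.02,0.09,1.25,0,0,0,87,0.02,0.09,1.4,0,0,0,87,0.02,0.09,1.4,0,0,0,87,0.02,0.09,1.4,0,0,0]'
python3 -m creep '[60,0,0,0,0,0,0,54,0,0,0,0,0,0,50,0,0,0,0,0,0,48,0,0,0,0,0,0,42,0,0,0,0,0,0,38,0,0,0,0,0,0,38,0,0,0,0,0,0,38,0,0,0,0,0,0,38,0,0,0,0,0,0]' 20
```

```text
time_s: 12.45
tool_pos: [0.4407, 0.373, 0.057]
tool_rot: [-180.0, 0.0, -8.7]
force: [0.2, -0.0, -0.2]
grip_width: 0.0873
grasp_force: 0.0
time_s: 13.35
tool_pos: [0.4406, 0.3728, 0.0571]
tool_rot: [180.0, -0.0, -8.7]
force: [-0.1, -0.2, 1.6]
grip_width: 0.048
grasp_force: 20.0
```

```bash
python3 -m creep '[38,0,0,-0.2,0,0,0,38,0,0,-0.5,0,0,0,38,0,0,-1.2,0,0,0,38,0,0,-2.2,0,0,0,38,0,0,-3.2,0,0,0,38,0,0,-4.2,0,0,0,38,0,0,-4.8,0,0,0,38,0,0,-4.8,0,0,0,38,0,0,-4.8,0,0,0]' 25
python3 -c "
from h import *
go(.45,-.188,.2,3)"
```

```text
time_s: 14.25
tool_pos: [0.4405, 0.3727, 0.201]
tool_rot: [180.0, -0.0, -8.7]
force: [0.8, 0.5, -1.0]
grip_width: 0.048
grasp_force: 25.0
units [ 3.131 18.427  0.034] [ 1.000e-03 -3.000e-03 -1.945e+00]
```

```bash
python3 -m creep '[38,0.12,0.7,0,0,0,-0.1,38,0.3,1.8,0,0,0,-0.2,38,0.5,3.2,0,0,0,-0.35,38,0.78,4.6,0,0,0,-0.5,38,1,6,0,0,0,-0.65,38,1.25,7.4,0,0,0,-0.8,38,1.5,8.8,0,0,0,-0.95,38,1.7,10.2,0,0,0,-1.1,38,1.97,11.6,0,0,0,-1.25,38,2.2,13,0,0,0,-1.4,38,2.4,14.2,0,0,0,-1.5,38,2.6,15.2,0,0,0,-1.6]' 25 | grep pos
python3 -c "
from h import *
go(.45,-.188,.2,3)"
```

```text
tool_pos: [0.4474, -0.092, 0.1993]
units [ 0.039  3.2   -0.022] [-0.     0.029 -0.36 ]
```

```bash
python3 -m creep '[38,0.1,1,0,0,0,-0.1,38,0.1,2,0,0,0,-0.2,38,0.1,2.8,0,0,0,-0.3,38,0.1,3.2,0,0,0,-0.36,38,0.1,3.2,0,0,0,-0.36,38,0.1,3.2,0,0,0,-0.36,38,0.1,3.2,0,0,0,-0.36,38,0.1,3.2,0,0,0,-0.36]' 25
python3 look.py pics/w6.png bright:.004
python3 - <<'E'
from h import *
c=cam('wrist'); h=cv2.cvtColor(c['color'],cv2.COLOR_RGB2HSV)
m=((h[...,0]<60)|(h[...,0]>95)|(h[...,1]<90)).astype(np.uint8)*255; m[215:]=0
[print(r) for r in rects(c,m,.004,500)]
E
python3 held.py bright .023 .026
```

```text
time_s: 16.25
tool_pos: [0.4536, -0.1845, 0.2008]
tool_rot: [-180.0, 0.0, 3.2]
force: [1.0, 0.1, -0.8]
grip_width: 0.0482
grasp_force: 25.0
bright .004
   (array([523., 283.]), 350.6, -507.7, 78.7, 33.1, -86.8)
   (array([285., 297.]), 312.6, -204.4, 228.8, 76.6, -86.4)
   (array([207., 245.]), 378.6, -103.3, 32.8, 30.5, -59.6)
   (array([278., 235.]), 396.8, -187.6, 119.2, 86.4, -86.8)
   (array([294., 131.]), 522.6, -200.4, 64.5, 35.2, 3.3)
   (array([275., 130.]), 521.9, -177.8, 63.4, 5.7, 2.9)
   (array([269., 130.]), 521.5, -170.0, 63.4, 5.6, 2.8)
   (array([440.,  12.]), 641.0, -338.9, 69.1, 31.1, -86.8)
(array([278., 208.]), 432.5, -186.3, 116.4, 14.9, -86.8)
(array([435., 177.]), 477.1, -366.0, 90.1, 83.5, -0.9)
(array([289., 128.]), 522.8, -192.7, 98.0, 83.1, 3.0)
(array([440.,  13.]), 641.1, -338.9, 70.1, 31.1, -86.8)
(array([109.,  89.]), 546.2, 1.0, 191.0, 93.7, 7.8)
202 [[np.int32(237), 202], [np.int32(320), 202]] [[32.0, -23.6], [32.0, 24.0]] [[38.9, -19.9], [38.9, 20.2]]
205 [[np.int32(235), 205], [np.int32(321), 205]] [[30.2, -24.9], [30.3, 24.6]] [[37.4, -20.9], [37.4, 20.7]]
208 [[np.int32(233), 208], [np.int32(323), 208]] [[28.5, -26.1], [28.5, 25.8]] [[35.8, -21.9], [35.9, 21.7]]
211 [[np.int32(232), 211], [np.int32(324), 211]] [[26.6, -26.7], [26.7, 26.5]] [[34.3, -22.5], [34.3, 22.3]]
214 [[np.int32(230), 214], [np.int32(326), 214]] [[24.8, -28.0], [24.8, 27.7]] [[32.8, -23.5], [32.8, 23.3]]
217 [[np.int32(229), 217], [np.int32(327), 217]] [[23.0, -28.6], [23.0, 28.4]] [[31.3, -24.1], [31.3, 23.9]]
220 [[np.int32(229), 220], [np.int32(327), 220]] [[21.2, -28.7], [21.2, 28.5]] [[29.7, -24.1], [29.7, 23.9]]
223 [[np.int32(229), 223], [np.int32(327), 223]] [[19.3, -28.8], [19.3, 28.6]] [[28.2, -24.2], [28.2, 24.0]]
[ 0.45361499 -0.18512051  0.20107606]
```

View pics/w6.png

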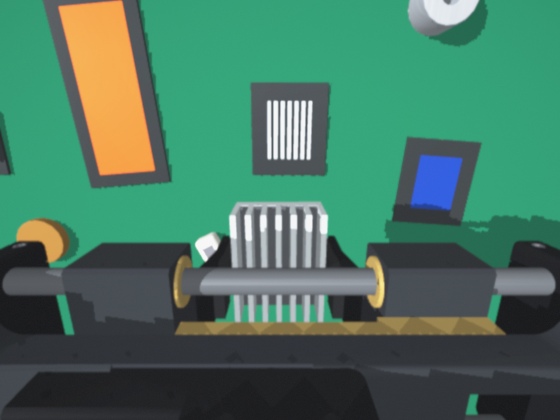

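The sink pad is at (289,128) and the held sink is centred and square. Lowering above the pad.

```bash
python3 -c "
from h import *
go(.522,-.1925,.06,3)"
```

```text
units [2.262 0.37  4.703] [ 0.001 -0.001  0.024]
```

```bash
python3 -m creep '[38,0.8,0.1,1.2,0,0,0,38,1.6,0.2,2.2,0,0,0,38,2.1,0.37,3,0,0,0,38,2.26,0.37,3.7,0,0,0.02,38,2.26,0.37,4.3,0,0,0.02,38,2.26,0.37,4.7,0,0,0.02,38,2.26,0.37,4.7,0,0,0.02,38,2.26,0.37,4.7,0,0,0.02,38,2.26,0.37,4.7,0,0,0.02]' 25 |egrep 'pos|force'
for i in 1 2; do python3 -m creep '[38,0,0,0,0,0,0]' 25|grep pos; done
python3 -c "
from h import *
go(.522,-.1925,.0275,3)"
```

```text
tool_pos: [0.5227, -0.1934, 0.0614]
force: [0.3, -0.5, -1.3]
grasp_force: 25.0
tool_pos: [0.5226, -0.1934, 0.0613]
tool_pos: [0.5223, -0.1933, 0.0609]
units [-0.01  -0.027  1.113] [ 0.005 -0.014 -0.006]
```

```bash
python3 -m creep '[38,0,-0.03,0.4,0,0,0,38,0,-0.03,0.7,0,0,0,38,0,-0.03,0.9,0,0,0,38,0,-0.03,1.0,0,0,0,38,0,-0.03,1.06,0,0,0,38,0,-0.03,1.1,0,0,0,38,0,-0.03,1.1,0,0,0,38,0,-0.03,1.1,0,0,0]' 25 |egrep 'pos|force'
python3 -m creep '[38,0,0,0.02,0,0,0,38,0,0,0.02,0,0,0]' 25|egrep 'pos|force'
```

```text
tool_pos: [0.5221, -0.1923, 0.0273]
force: [-0.5, -0.5, -1.3]
grasp_force: 25.0
tool_pos: [0.5221, -0.1923, 0.027]
force: [-1.6, 0.4, 3.6]
grasp_force: 25.0
```

Contact. Release, lift and check.

```bash
python3 -m creep '[50,0,0,-0.03,0,0,0,54,0,0,-0.03,0,0,0,70,0,0,-0.03,0,0,0,87,0,0,-0.03,0,0,0,87,0,0,-0.03,0,0,0,87,0,0,-0.5,0,0,0,87,0,0,-1.5,0,0,0,87,-2.3,0,-3,0,0,0,87,-2.3,0,-4.5,0,0,0,87,-2.3,0,-5.7,0,0,0,87,-2.3,0,-5.7,0,0,0,87,-2.3,0,-5.7,0,0,0]' | egrep 'pos|force'
python3 - <<'E'
from h import *
c=cam('wrist'); save(c,'pics/w7.png'); h=cv2.cvtColor(c['color'],cv2.COLOR_RGB2HSV)
m=((h[...,0]<60)|(h[...,0]>95)|(h[...,1]<90)).astype(np.uint8)*255; m[215:]=0
[print(r) for r in rects(c,m,.004,500)]
m=mask(c,'bright'); m[215:]=0
[print('b',r) for r in rects(c,m,.030,100,9)]
cv2.imwrite('pics/w7c.png',cv2.resize(c['color'][60:200,190:390,::-1],None,fx=3,fy=3))
E
```

```text
tool_pos: [0.454, -0.1963, 0.2004]
force: [-0.1, 0.3, -1.1]
grasp_force: 0.0
(array([424., 177.]), 477.2, -365.6, 89.3, 83.0, -0.8)
(array([277., 129.]), 522.6, -192.5, 97.8, 82.9, 2.9)
(array([426.,  13.]), 641.0, -337.9, 68.5, 32.1, -87.0)
(array([97., 90.]), 547.0, 1.0, 193.1, 93.7, 7.8)
b (array([277., 130.]), 523.0, -192.3, 64.6, 50.3, 3.5)
b (array([426.,  13.]), 632.3, -326.7, 63.0, 29.6, -87.0)
```

View pics/w7c.png

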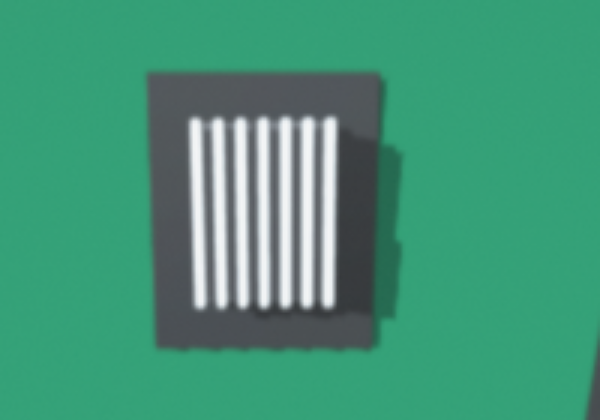

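The sink is centred and square on its pad. Back for the transformer.

```bash
python3 -c "
from h import *
go(.45,.15,.2,3);go(.3685,.381,.12,-8.7,(.45,.15,.2,3))"
```

```text
units [  0.494 -11.516  -0.06 ] [ 0.005 -0.017 -0.005]
units [-2.31  -7.832  2.667] [ 0.   -0.    1.95]
```

```bash
python3 -m creep '[87,0.5,-11.5,0,0,0,0,87,0.5,-11.5,0,0,0,0,87,0.5,-11.5,0,0,0,0,87,0.5,-11.5,0,0,0,0,87,0.5,-11.5,0,0,0,0,87,0.5,-11.5,0,0,0,0,87,0.5,-11.5,0,0,0,0,87,0.5,-11.5,0,0,0,0]' | grep pos
python3 -m creep '[87,-2.3,-7.8,1,0,0,1.95,87,-2.3,-7.8,1,0,0,1.95,87,-2.3,-7.8,2.67,0,0,1.95,87,-2.3,-7.8,2.67,0,0,1.95,87,-2.3,-7.8,2.67,0,0,1.95,87,-2.3,-7.8,2.67,0,0,1.95,87,-2.3,-7.8,2.67,0,0,1.95,87,-2.3,-7.8,2.67,0,0,1.95,87,-2.3,-7.8,2.67,0,0,1.95,87,-2.3,-7.8,2.67,0,0,1.95]' | egrep 'pos|force'
python3 -c "
from h import *
go(.3685,.381,.058,-8.7)"
```

```text
tool_pos: [0.4478, 0.1567, 0.1958]
tool_pos: [0.3702, 0.3782, 0.1177]
force: [-0.1, 0.4, 0.6]
grasp_force: 0.0
units [-0.073 -0.082  1.989] [ 0.002 -0.009 -0.032]
```

```bash
python3 -m creep '[87,-0.05,-0.06,0.8,0,0,-0.03,87,-0.05,-0.06,1.1,0,0,-0.03,87,-0.05,-0.06,1.1,0,0,-0.03,87,-0.05,-0.06,1.1,0,0,-0.03]' | egrep 'pos|force'
python3 -c "
from h import *
go(.3685,.381,.058,-8.7)"
```

```text
tool_pos: [0.3681, 0.3814, 0.0847]
force: [-0.0, -0.4, 0.8]
grasp_force: 0.0
units [0.014 0.011 0.891] [ 0.    -0.003  0.019]
```

```bash
python3 -m creep '[87,0,0,0.4,0,0,0,87,0,0,0.7,0,0,0,87,0,0,0.88,0,0,0,87,0,0,0.88,0,0,0,87,0,0,0.88,0,0,0]' | egrep 'pos|force'
python3 -m creep '[60,0,0,0,0,0,0,54,0,0,0,0,0,0,50,0,0,0,0,0,0,48,0,0,0,0,0,0,42,0,0,0,0,0,0,38,0,0,0,0,0,0,38,0,0,0,0,0,0,38,0,0,0,0,0,0,38,0,0,0,0,0,0]' 25
python3 -m creep '[38,0,0,-0.2,0,0,0,38,0,0,-0.5,0,0,0,38,0,0,-1.2,0,0,0,38,0,0,-2.2,0,0,0,38,0,0,-3.2,0,0,0,38,0,0,-4.2,0,0,0,38,0,0,-4.8,0,0,0,38,0,0,-4.8,0,0,0,38,0,0,-4.8,0,0,0]' 30 
python3 -c "
from h import *
go(.46,.1,.2,-8.7);go(.405,-.367,.2,-1,(.46,.1,.2,-8.7))"
```

```text
tool_pos: [0.3676, 0.3817, 0.0577]
force: [0.2, 0.3, 0.3]
grasp_force: 0.0
time_s: 23.35
tool_pos: [0.3678, 0.3816, 0.0579]
tool_rot: [180.0, -0.0, -8.6]
force: [0.3, -0.1, 0.9]
grip_width: 0.0478
grasp_force: 25.0
time_s: 24.25
tool_pos: [0.3676, 0.3815, 0.2018]
tool_rot: [180.0, -0.0, -8.5]
force: [0.5, 0.3, -1.4]
grip_width: 0.0477
grasp_force: 30.0
units [4.441 8.82  0.061] [ 0.001 -0.002  0.025]
units [ 0.542 15.665  0.   ] [ 0.     0.    -1.283]
```

```bash
python3 -m creep '[38,0.4,0.8,0,0,0,0,38,1,2,0,0,0,0,38,1.6,3.2,0,0,0,0,38,2.2,4.4,0,0,0,0,38,2.8,5.6,0,0,0,0,38,3.4,6.8,0,0,0,0,38,4,7.9,0,0,0,0,38,4.3,8.6,0,0,0,0,38,4.44,8.8,0,0,0,0]' 30|grep pos
python3 -m creep '[38,0.04,1.2,0,0,0,-0.1,38,0.08,2.5,0,0,0,-0.2,38,0.13,3.8,0,0,0,-0.3,38,0.18,5.2,0,0,0,-0.45,38,0.23,6.6,0,0,0,-0.55,38,0.28,8,0,0,0,-0.65,38,0.33,9.4,0,0,0,-0.75,38,0.37,10.8,0,0,0,-0.9,38,0.42,12.2,0,0,0,-1,38,0.47,13.6,0,0,0,-1.1,38,0.52,14.7,0,0,0,-1.2,38,0.54,15.4,0,0,0,-1.28]' 30|grep pos
python3 -m creep '[38,0,0.2,0,0,0,0,38,0,0.2,0,0,0,0,38,0,0.2,0,0,0,0,38,0,0.2,0,0,0,0]' 30
python3 - <<'E'
from h import *
c=cam('wrist'); save(c,'pics/w8.png'); h=cv2.cvtColor(c['color'],cv2.COLOR_RGB2HSV)
m=((h[...,0]<60)|(h[...,0]>95)|(h[...,1]<90)).astype(np.uint8)*255; m[200:]=0
[print(r) for r in rects(c,m,.004,500)]
[print('b',r) for r in rects(c,mask(c,'blue'),.004,100)]
E
python3 held.py blue .024 .026
```

```text
tool_pos: [0.4597, 0.0973, 0.2001]
tool_pos: [0.407, -0.3599, 0.2007]
time_s: 26.75
tool_pos: [0.4083, -0.3625, 0.2017]
tool_rot: [-179.9, 0.0, -0.7]
force: [0.3, -0.6, -1.5]
grip_width: 0.0478
grasp_force: 30.0
(array([282., 131.]), 473.2, -367.0, 97.5, 83.1, -0.7)
(array([119.,  86.]), 522.4, -193.2, 99.3, 84.0, 2.9)
(array([517.,   8.]), 588.2, -607.5, 75.2, 23.0, 89.3)
b (array([279., 308.]), 249.3, -360.4, 112.9, 36.5, 89.3)
b (array([278., 238.]), 349.5, -361.8, 115.9, 77.6, 89.3)
b (array([281., 133.]), 472.7, -366.8, 61.8, 48.5, -0.7)
209 [[np.int32(237), 209], [np.int32(319), 209]] [[27.7, -24.1], [27.7, 23.5]] [[35.2, -20.3], [35.2, 19.7]]
212 [[np.int32(236), 212], [np.int32(321), 212]] [[25.9, -24.8], [25.9, 24.7]] [[33.6, -20.9], [33.7, 20.8]]
215 [[np.int32(234), 215], [np.int32(322), 215]] [[24.0, -26.0], [24.1, 25.4]] [[32.1, -21.9], [32.1, 21.3]]
218 [[np.int32(233), 218], [np.int32(324), 218]] [[22.2, -26.7], [22.2, 26.6]] [[30.6, -22.5], [30.6, 22.4]]
221 [[np.int32(232), 221], [np.int32(325), 221]] [[20.3, -27.4], [20.4, 27.3]] [[29.0, -23.0], [29.0, 22.9]]
224 [[np.int32(232), 224], [np.int32(324), 224]] [[18.5, -27.4], [18.5, 26.8]] [[27.4, -23.1], [27.5, 22.5]]
227 [[np.int32(232), 227], [np.int32(324), 227]] [[16.6, -27.5], [16.6, 26.8]] [[25.9, -23.2], [25.9, 22.6]]
[ 0.40807465 -0.3631753   0.20200437]
```

View pics/w8.png

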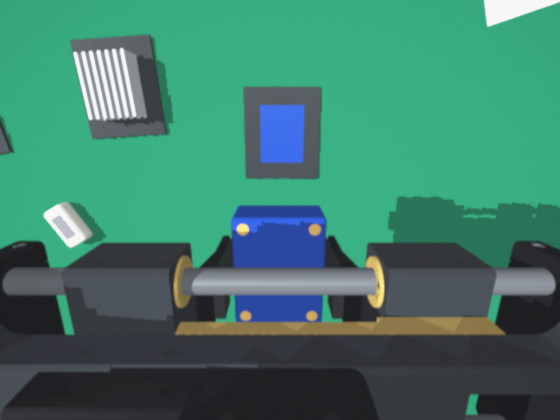

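The blue pad is at (282,133), and the held transformer's screws are at (243,229), (315,229), (245,315) and (312,315). I use the screws and depth to get its offset along the tool's x.

Run:
```python
from h import *
c=cam('wrist'); o=env.get_obs(); p=np.array(o['tool_pos']); R=Ro.from_euler('xyz',o['tool_rot'],degrees=True)
for dz in (.002,.003): 
    q=ray(c,[[243,229],[315,229],[245,315],[312,315]],p[2]+dz); q=R.inv().apply(q-p)[:,:2]*1000; print(q.round(1).tolist(),q.mean(0).round(1))
P=R.inv().apply((pts(c).reshape(-1,3)-p)).reshape(420,560,3)*1000
print([ (r,P[r,262].round(1).tolist()) for r in list(range(200,232,3))])
V=c['color'][200:232,262]; print([(200+i,v.tolist()) for i,v in enumerate(V) if i%2==0])
```

```text
[[24.8, -17.7], [24.9, 18.2], [-24.8, -18.2], [-24.8, 18.2]] [0.  0.1]
[[25.2, -17.6], [25.2, 18.0], [-24.1, -18.1], [-24.0, 18.1]] [0.6 0.1]
[(200, [-12.5, -19.9, 202.9]), (203, [-16.2, -19.9, 202.5]), (206, [31.0, -9.3, 18.5]), (209, [30.9, -9.0, 13.1]), (212, [31.0, -8.7, 7.1]), (215, [30.9, -8.4, 1.9]), (218, [30.3, -8.2, -1.2]), (221, [29.0, -8.2, -1.8]), (224, [27.1, -8.3, -0.8]), (227, [25.7, -8.3, -1.4]), (230, [74.9, -0.1, -139.7])]
[(200, [58, 179, 133]), (202, [59, 179, 133]), (204, [56, 168, 135]), (206, [40, 84, 142]), (208, [37, 65, 143]), (210, [39, 66, 146]), (212, [39, 66, 147]), (214, [40, 66, 148]), (216, [42, 70, 156]), (218, [50, 91, 214]), (220, [54, 101, 230]), (222, [58, 105, 234]), (224, [55, 102, 230]), (226, [44, 75, 171]), (228, [42, 72, 161]), (230, [43, 72, 162])]
```

```bash
python3 -c "
from h import *
go(.4727,-.3668,.06,-.8)"
```

```text
units [2.16  0.082 4.736] [-0.003 -0.003  0.003]
```

```bash
python3 -m creep '[38,0.8,0.08,1.2,0,0,0,38,1.6,0.08,2.2,0,0,0,38,2.0,0.08,3,0,0,0,38,2.16,0.08,3.7,0,0,0,38,2.16,0.08,4.3,0,0,0,38,2.16,0.08,4.7,0,0,0,38,2.16,0.08,4.7,0,0,0,38,2.16,0.08,4.7,0,0,0,38,2.16,0.08,4.7,0,0,0,38,2.16,0.08,4.7,0,0,0]' 30 |egrep 'pos|force'
python3 -m creep '[38,0,0,0,0,0,0]' 30|grep pos
python3 -c "
from h import *
go(.4727,-.3668,.0275,-.8)"
```

```text
tool_pos: [0.4728, -0.3684, 0.0622]
force: [-0.0, 0.2, -1.8]
grasp_force: 30.0
tool_pos: [0.4726, -0.3682, 0.0618]
units [ 1.000e-03 -4.700e-02  1.144e+00] [ 0.007 -0.013 -0.013]
```

```bash
python3 -m creep '[38,0,-0.04,0.4,0,0,0,38,0,-0.04,0.7,0,0,0,38,0,-0.04,0.9,0,0,0,38,0,-0.04,1.0,0,0,0,38,0,-0.04,1.06,0,0,0,38,0,-0.04,1.09,0,0,0,38,0,-0.04,1.09,0,0,0,38,0,-0.04,1.09,0,0,0]' 30 |egrep 'pos|force'
python3 -m creep '[38,0,0,0.02,0,0,0,38,0,0,0.02,0,0,0]' 30|egrep 'pos|force'
```

```text
tool_pos: [0.4724, -0.3669, 0.0286]
force: [0.5, 1.3, -1.7]
grasp_force: 30.0
tool_pos: [0.4725, -0.3669, 0.028]
force: [1.0, -1.0, -0.5]
grasp_force: 30.0
```

```bash
python3 -m creep '[38,0,0,0.015,0,0,0,38,0,0,0.015,0,0,0]' 30|egrep 'pos|force'
```

```text
tool_pos: [0.4725, -0.3669, 0.028]
force: [-0.7, 1.4, 4.0]
grasp_force: 30.0
```

Contact. Release and check.

```bash
python3 -m creep '[50,0,0,-0.03,0,0,0,54,0,0,-0.03,0,0,0,70,0,0,-0.03,0,0,0,87,0,0,-0.03,0,0,0,87,0,0,-0.03,0,0,0,87,0,0,-0.5,0,0,0,87,0,0,-1.5,0,0,0,87,-2.2,0,-3,0,0,0,87,-2.2,0,-4.5,0,0,0,87,-2.2,0,-5.7,0,0,0,87,-2.2,0,-5.7,0,0,0,87,-2.2,0,-5.7,0,0,0]' | egrep 'pos|force'
python3 - <<'E'
from h import *
c=cam('wrist'); save(c,'pics/w9.png'); h=cv2.cvtColor(c['color'],cv2.COLOR_RGB2HSV)
m=((h[...,0]<60)|(h[...,0]>95)|(h[...,1]<90)).astype(np.uint8)*255; m[200:]=0
[print(r) for r in rects(c,m,.004,500)]
[print('b',r) for r in rects(c,mask(c,'blue'),.030,100)]
go(.45,0,.2,-.8); go(.345,.375,.2,-9,(.45,0,.2,-.8))
E
```

```text
tool_pos: [0.407, -0.3666, 0.201]
force: [0.9, 0.0, 0.3]
grasp_force: 0.0
(array([277., 131.]), 472.9, -366.7, 97.4, 82.7, -0.9)
(array([114.,  86.]), 522.0, -193.1, 98.8, 84.2, 2.8)
(array([511.,   7.]), 587.5, -607.8, 78.2, 23.1, 89.1)
b (array([277., 134.]), 472.0, -366.7, 61.1, 47.9, -0.9)
units [  1.268 -12.209  -0.037] [ 0.004 -0.014 -0.012]
units [ -3.674 -12.45   -0.   ] [ 0.    -0.     1.367]
```

The transformer is centred to within 1 mm. Now the meter.

```bash
python3 -m creep '[87,1.27,-12.2,0,0,0,0,87,1.27,-12.2,0,0,0,0,87,1.27,-12.2,0,0,0,0,87,1.27,-12.2,0,0,0,0,87,1.27,-12.2,0,0,0,0,87,1.27,-12.2,0,0,0,0,87,1.27,-12.2,0,0,0,0,87,1.27,-12.2,0,0,0,0]' | grep pos
python3 -m creep '[74,-3.67,-12.45,0,0,0,1.37,74,-3.67,-12.45,0,0,0,1.37,74,-3.67,-12.45,0,0,0,1.37,74,-3.67,-12.45,0,0,0,1.37,74,-3.67,-12.45,0,0,0,1.37,74,-3.67,-12.45,0,0,0,1.37,74,-3.67,-12.45,0,0,0,1.37,74,-3.67,-12.45,0,0,0,1.37,74,-3.67,-12.45,0,0,0,1.37,74,-3.67,-12.45,0,0,0,1.37,74,-3.67,-12.45,0,0,0,1.37,74,-3.67,-12.45,0,0,0,1.37]'
python3 - <<'E'
from h import *
c=cam('wrist'); save(c,'pics/w10.png'); h=cv2.cvtColor(c['color'],cv2.COLOR_RGB2HSV)
m=((h[...,0]<60)|(h[...,0]>95)|(h[...,1]<90)).astype(np.uint8)*255; m[225:]=0
[print(r) for r in rects(c,m,.034,500)]
[print('o',r) for r in rects(c,mask(c,'orange'),.034,100,25)]
[print('b',r) for r in rects(c,mask(c,'blue'),.02,100)]
P=pts(c); k=cv2.findContours((((P[...,2]>.010)&(P[...,2]<.06))*255).astype(np.uint8)[:230],0,1)[0]
for q in k:
    if cv2.contourArea(q)>150:
        mm=np.zeros((420,560),np.uint8); cv2.drawContours(mm,[q],-1,1,-1); s=P[mm>0]; s=s[(s[:,2]>.01)&(s[:,2]<.06)]; print(np.percentile(s,[1,50,99],axis=0).round(3).tolist())
E
```

```text
tool_pos: [0.4489, 0.0056, 0.1965]
time_s: 32.45
tool_pos: [0.3462, 0.3731, 0.1975]
tool_rot: [179.9, 0.0, -9.2]
force: [-0.1, -0.2, -0.3]
grip_width: 0.0739
grasp_force: 0.0
(array([177., 168.]), 394.3, 471.2, 45.5, 36.1, 60.2)
(array([378., 141.]), 387.0, 264.0, 62.8, 51.1, -56.7)
(array([522., 125.]), 379.5, 121.4, 59.4, 51.0, 80.7)
(array([266., 135.]), 404.4, 376.0, 169.4, 65.1, -8.7)
(array([450.,  30.]), 479.2, 190.1, 76.4, 59.3, -88.0)
o (array([266., 135.]), 404.9, 375.6, 165.9, 61.9, -8.6)
b (array([177., 167.]), 393.0, 476.5, 45.8, 35.6, 59.8)
[[0.37, 0.454, 0.011], [0.393, 0.478, 0.018], [0.416, 0.503, 0.02]]
[[0.354, 0.226, 0.012], [0.387, 0.26, 0.025], [0.418, 0.295, 0.027]]
[[0.351, 0.074, 0.01], [0.377, 0.1, 0.011], [0.402, 0.126, 0.013]]
[[0.323, 0.337, 0.03], [0.414, 0.375, 0.034], [0.487, 0.413, 0.036]]
[[0.476, 0.156, 0.011], [0.488, 0.181, 0.033], [0.506, 0.192, 0.035]]
```

View pics/w10.png

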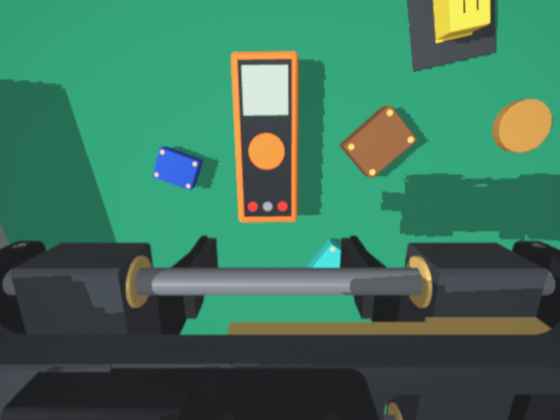

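The meter is at (266,135), face clear. There is room for the fingers between the blue and brown decoys.

```bash
python3 -c "
from h import *
go(.4046,.3758,.07,-8.7)"
```

```text
units [ 1.907 -0.399  4.259] [ 0.01   0.    -0.091]
```

```bash
python3 -m creep '[76,1.9,-0.4,1.5,0,0,-0.09,76,1.9,-0.4,2.8,0,0,-0.09,76,1.9,-0.4,3.8,0,0,-0.09,76,1.9,-0.4,4.26,0,0,-0.09,76,1.9,-0.4,4.26,0,0,-0.09,76,1.9,-0.4,4.26,0,0,-0.09,76,1.9,-0.4,4.26,0,0,-0.09]'|egrep 'pos|force|width'
python3 -m creep '[76,0,0,0,0,0,0]'|grep pos
python3 -c "
from h import *
go(.4046,.3758,.027,-8.7)"
```

```text
tool_pos: [0.4046, 0.379, 0.0729]
force: [0.6, -0.6, 0.9]
grip_width: 0.0755
grasp_force: 0.0
tool_pos: [0.4045, 0.3787, 0.0725]
units [0.015 0.1   1.516] [-0.025 -0.025  0.029]
```

```bash
python3 -m creep '[76,0.01,0.09,0.2,0,0,0.02,76,0.01,0.09,0.5,0,0,0.02,76,0.01,0.09,0.9,0,0,0.02,76,0.01,0.09,1.2,0,0,0.02,76,0.01,0.09,1.4,0,0,0.02,76,0.01,0.09,1.45,0,0,0.02,76,0.01,0.09,1.45,0,0,0.02]'|egrep 'pos|force|width'
python3 -m creep '[70,0,0,0,0,0,0,67,0,0,0,0,0,0,65,0,0,0,0,0,0,63,0,0,0,0,0,0,58,0,0,0,0,0,0,52,0,0,0,0,0,0,52,0,0,0,0,0,0,52,0,0,0,0,0,0,52,0,0,0,0,0,0]' 45
```

```text
tool_pos: [0.4034, 0.3749, 0.0264]
force: [0.1, -0.1, -0.5]
grip_width: 0.0759
grasp_force: 0.0
time_s: 34.9
tool_pos: [0.4038, 0.3756, 0.0272]
tool_rot: [-179.9, -0.0, -8.7]
force: [0.6, 2.9, 1.1]
grip_width: 0.0634
grasp_force: 45.0
```

```bash
python3 -m creep '[52,0,0,-0.1,0,0,0,52,0,0,-0.3,0,0,0,52,0,0,-0.8,0,0,0,52,0,0,-1.5,0,0,0,52,0,0,-2.5,0,0,0,52,0,0,-3.5,0,0,0,52,0,0,-4.5,0,0,0,52,0,0,-5.4,0,0,0,52,0,0,-6,0,0,0,52,0,0,-6.3,0,0,0,52,0,0,-6.3,0,0,0,52,0,0,-6.3,0,0,0]' 50
python3 -c "
from h import *
go(.45,.13,.215,7.8)"
```

```text
time_s: 36.1
tool_pos: [0.4031, 0.3743, 0.215]
tool_rot: [179.9, 0.1, -8.7]
force: [0.1, -0.0, -4.5]
grip_width: 0.0636
grasp_force: 50.0
units [2.774 7.815 0.01 ] [ 0.013  0.011 -2.746]
```

```bash
python3 -m creep '[52,0.2,0.5,0,0,0,-0.2,52,0.5,1.4,0,0,0,-0.5,52,0.8,2.3,0,0,0,-0.8,52,1.1,3.2,0,0,0,-1.1,52,1.4,4.1,0,0,0,-1.4,52,1.8,5,0,0,0,-1.75,52,2.1,6,0,0,0,-2.1,52,2.5,7,0,0,0,-2.5,52,2.7,7.6,0,0,0,-2.7,52,2.77,7.8,0,0,0,-2.75,52,2.77,7.8,0,0,0,-2.75,52,2.77,7.8,0,0,0,-2.75]' 50 | egrep 'pos|force|rot'
python3 -m creep '[52,0,0,0,0,0,0,52,0,0,0,0,0,0]'|grep pos
python3 - <<'E'
from h import *
c=cam('wrist'); save(c,'pics/w11.png'); h=cv2.cvtColor(c['color'],cv2.COLOR_RGB2HSV)
[print('o',r) for r in rects(c,mask(c,'orange'),.004,300)]
o=env.get_obs(); p=np.array(o['tool_pos']); R=Ro.from_euler('xyz',o['tool_rot'],degrees=True)
P=R.inv().apply((pts(c).reshape(-1,3)-p)).reshape(420,560,3)*1000
s=P[(P[...,0]>60)&(P[...,0]<120)&(abs(P[...,1])<60)&(P[...,2]>-20)&(P[...,2]<40)]; print(p,np.percentile(s,[0.5,5,50,95,99.5],axis=0).round(1).tolist())
E
```

```text
tool_pos: [0.4498, 0.1325, 0.2153]
tool_rot: [-180.0, 0.1, 7.9]
force: [-0.3, -0.0, -3.4]
grasp_force: 50.0
tool_pos: [0.4501, 0.1323, 0.2158]
o (array([278., 305.]), 282.1, 109.0, 92.8, 39.7, -82.1)
o (array([278., 167.]), 447.5, 131.8, 206.8, 164.1, 7.7)
o (array([403., 112.]), 550.2, 2.5, 169.9, 64.1, 7.7)
[0.45021493 0.13205113 0.21584957] [[60.2, -31.0, -8.3], [61.4, -27.7, -7.6], [72.8, -0.1, -6.4], [83.7, 27.9, -4.3], [85.1, 31.4, -2.2]]
```

View pics/w11.png

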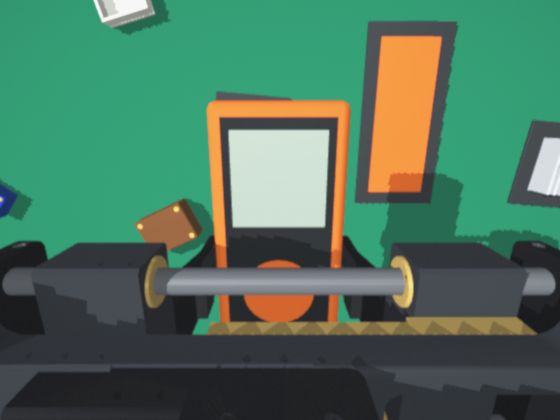

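The pad silhouette at (403,112) measures 169.9 x 64.1 mm, and the held meter is centred and level. Moving over the pad.

```bash
python3 -c "
from h import *
go(.55,.0025,.07,7.7)"
```

```text
units [2.7   4.736 4.861] [-0.     0.001  0.037]
```

```bash
python3 -m creep '[52,0.4,0.6,0,0,0,0,52,0.9,1.5,0,0,0,0,52,1.4,2.5,0,0,0,0,52,1.9,3.4,0.2,0,0,0.03,52,2.4,4.2,0.8,0,0,0.03,52,2.7,4.7,1.6,0,0,0.03,52,2.7,4.73,2.5,0,0,0.03,52,2.7,4.73,3.4,0,0,0.03,52,2.7,4.73,4.2,0,0,0.03,52,2.7,4.73,4.7,0,0,0.03,52,2.7,4.73,4.86,0,0,0.03,52,2.7,4.73,4.86,0,0,0.03]' 50 | egrep 'pos|force|rot'
python3 -m creep '[52,0,0,0,0,0,0,52,0,0,0,0,0,0,52,0,0,0,0,0,0]'|egrep 'pos|rot'
python3 -m creep '[52,0,0,0,0,0,0,52,0,0,0,0,0,0]'|egrep 'pos|rot'
python3 -c "
from h import *
go(.55,.0025,.0315,7.7)"
```

```text
tool_pos: [0.55, 0.0018, 0.0699]
tool_rot: [-180.0, 0.0, 7.7]
force: [0.6, -0.2, -4.3]
grasp_force: 50.0
tool_pos: [0.5508, 0.0016, 0.0712]
tool_rot: [180.0, -0.1, 7.6]
tool_pos: [0.5502, 0.0016, 0.0704]
tool_rot: [180.0, -0.0, 7.6]
units [-0.002 -0.032  1.297] [ 0.001 -0.005 -0.009]
```

```bash
python3 -m creep '[52,0,-0.025,0.3,0,0,0,52,0,-0.025,0.6,0,0,0,52,0,-0.025,0.9,0,0,0,52,0,-0.025,1.1,0,0,0,52,0,-0.025,1.2,0,0,0,52,0,-0.025,1.25,0,0,0,52,0,-0.025,1.27,0,0,0,52,0,-0.025,1.27,0,0,0]' 50 |egrep 'pos|force'
python3 -m creep '[52,0,0,0.02,0,0,0,52,0,0,0.02,0,0,0]' |egrep 'pos|force'
python3 -c "
from h import *
c=cam('wrist')
m=((cv2.cvtColor(c['color'],cv2.COLOR_RGB2HSV)[...,1]<90)).astype(np.uint8)*255; m[215:]=0
print(env.get_obs()['force'])"
```

```text
tool_pos: [0.5502, 0.0022, 0.0322]
force: [-0.4, 0.1, -3.4]
grasp_force: 50.0
tool_pos: [0.5501, 0.0023, 0.0316]
force: [-0.2, -0.6, -4.2]
grasp_force: 50.0
[ 0.02589722 -0.66200089 -3.28191762]
```

```bash
python3 -m creep '[52,0,0,0.02,0,0,0,52,0,0,0.02,0,0,0]' |egrep 'pos|force'
python3 -m creep '[52,0,0,0.015,0,0,0,52,0,0,0.015,0,0,0]' |egrep 'pos|force'
```

```text
tool_pos: [0.5501, 0.0023, 0.0313]
force: [-1.4, -0.3, 0.8]
grasp_force: 50.0
tool_pos: [0.5501, 0.0023, 0.0312]
force: [-3.5, 0.0, 4.8]
grasp_force: 50.0
```

```bash
python3 -m creep '[65,0,0,-0.03,0,0,0,68,0,0,-0.03,0,0,0,78,0,0,-0.03,0,0,0,84,0,0,-0.03,0,0,0,84,0,0,-0.03,0,0,0,84,0,0,-0.5,0,0,0,84,0,0,-1.5,0,0,0,84,-2,0,-3,0,0,0,84,-3,0,-4.5,0,0,0,84,-3.3,0,-5.7,0,0,0,84,-3.3,0,-5.7,0,0,0,84,-3.3,0,-5.7,0,0,0]' | egrep 'pos|force'
python3 - <<'E'
from h import *
c=cam('wrist'); save(c,'pics/w12.png'); h=cv2.cvtColor(c['color'],cv2.COLOR_RGB2HSV)
m=((h[...,0]<60)|(h[...,0]>95)|(h[...,1]<90)).astype(np.uint8)*255; m[225:]=0
[print(r) for r in rects(c,m,.004,500)]
[print('o',r) for r in rects(c,mask(c,'orange'),.034,300,25)]
[print('y',r) for r in rects(c,mask(c,'yellow'),.034,300)]
E
```

```text
tool_pos: [0.4531, -0.011, 0.2049]
force: [0.5, 0.1, -0.1]
grasp_force: 0.0
(array([ 45., 212.]), 395.6, 269.7, 96.2, 42.5, -82.4)
(array([549., 201.]), 489.0, -335.4, 67.5, 36.8, 7.6)
(array([442., 151.]), 522.5, -192.3, 98.1, 85.8, 2.9)
(array([122., 124.]), 503.0, 171.6, 98.5, 83.6, 3.0)
(array([277.,  95.]), 549.5, 2.5, 196.9, 92.8, 7.7)
o (array([278.,  90.]), 552.2, 2.3, 173.4, 63.7, 7.6)
y (array([113., 125.]), 504.6, 165.3, 55.8, 50.3, 2.4)
```

View pics/w12.png

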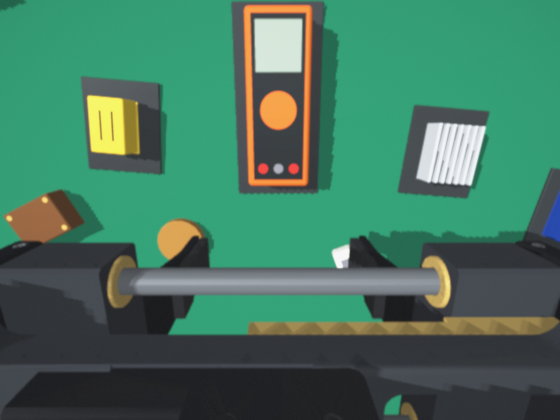

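All four parts sit flat, square and centred: meter (277,95), cap (113,125), sink (452,155), and the transformer checked earlier. Handing in.

```bash
python3 -c "
from cell import env
print(env.sign_off())"
```

```text
the job is handed in; nothing more can be done
None
```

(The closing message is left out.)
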